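Close the beam shutter and reset the two-button interlock

TASK

Push the yellow tab so that the beam shutter slides fully home over the collimator tube, using the outside of the fingers and without taking the tab between them. Then press the two green buttons fully down together, one fingertip on each and never one alone, hold both down for two seconds, then let go so both spring up. Grip and lift nothing, and leave the white buttons, brass ring, bottle and screwdriver alone.

Things in the scene. Friction and masses are not known exactly. Their poses are not given: they have to be found in the camera images.
- shutter_unit: fixed beam shutter unit: black base plate 70 (x) x 220 (y) x 12 mm high; origin at the centre of its underside, on the table. A black and silver collimator tube 36 mm across, top 75 mm up, lies along unit x at unit y = +65 mm, from x = -22 to +105 mm. The shutter carriage slides along unit +y towards the tube.
- shutter_tab (a point): centre of the top edge of the yellow push tab on the carriage, 85 mm above the table, axes as the unit's. Tab: upright, 36 mm wide (x), 10 thick (y), 35 to 85 mm above the table. Carriage block below it 44 (x) x 40 (y) mm, top at 35 mm. On its +y side a thin blade along the -x edge, top at 83 mm. Push the tab's -y face. It lies at unit x = 0, unit y = -65 mm when the joint is 0.
- shutter (a joint): travel of the shutter carriage in m: starts somewhere from 0 to 0.025 (open), 0.070 is fully home against its stop (shut). Needs about 2 N to slide and stays where it is left.
- reset_station: fixed light-blue box with an aluminium top, 80 (x) x 130 (y) x 40 mm high, two green buttons on top; origin at the centre of its underside, on the table. Buttons at station y = +30 mm (green_a) and -30 mm (green_b), x = 0, in black round housings 44 mm across, tops at 52 mm. May swap places with the grey station.
- green_a_top (a point): centre of the top face of green button a (cap 28 mm across), 62 mm above the table when up; moves with the button
- green_b_top (a point): the same for green button b
- green_a (a joint): how far green button a is pressed, in m: 0 up, 0.006 fully down. Sprung: it begins to move at about 1 N, is fully down at about 4 N, and springs back when let go.
- green_b (a joint): the same for green button b
- jog_station: fixed dark grey box of the same size and layout with two white buttons, to be left alone; origin at the centre of its underside
- white_a (a joint): how far the white button at station y = +30 mm is pressed, in m, 0 up, 0.006 down; leave alone
- white_b (a joint): the same for the white button at station y = -30 mm; leave alone
- lens_ring: loose brass lens ring, 46 mm across, 14 mm high, lying between the stations; origin at the centre of its underside; bystander
- bottle: loose amber bottle, 42 mm across, 85 mm high, standing on the left; origin at the centre of its underside; bystander
- driver: loose screwdriver lying on the right: red handle 90 x 22 x 22 mm towards its own -x, shaft 75 mm towards +x; origin on the table under the joint of handle and shaft; bystander
Not all that is in view belongs to the job. What is shaped like the reset_station but brown, orange or purple is not meant.

How it is judged:
By the outcome, as a careful person would: the job done as asked, in the order asked, and still so for the second after the job is handed in, with the robot touching nothing.
It also fails if it takes over 51 s, if anything falls off the work surface, if the arm or the gripper's body presses on something with over 40 N, if the wrist force passes 120 N, or if a joint passes its speed limit or range.

ROBOT

A 6-joint arm with a two-finger parallel gripper is mounted at the origin on the work surface. World frame = base frame: x ahead of the robot, y to its left, z up, the work surface at z = 0. Lengths are in m, angles in degrees, forces in N, time in s.
With the tool pointing down it reaches from about 0.275 to 0.875 m from the base axis. Payload 12.5 kg.
Tool frame: the origin (TCP) lies at the very end of the fingers, on their centre line; the grasp point (between the pads) lies 19 mm behind it (bot.grasp_offset is the distance from the TCP to the grasp point, in m); z points along the fingers, y is the line along which they close (so a half turn about z gives the same grasp; the last joint's range is limited). The gripper opens to 85 mm and grips with 20 to 120 N. Pads are 22 mm wide; open, the fingers measure 114 mm over their backs; the gripper's body (76 mm by 85 mm) begins 54 mm behind the grasp point. The pads swing forward as they close: fully open they stand 13 mm farther back than shut.
Start: joints at [71.471, 20.094, 94.641, -0, 65.266, -4.847], TCP at [0.13, 0.534, 0.231] pointing down, gripper open.
Joint ranges: [-157.81, 157.81], [-45, 120.19], [0.68, 151.7], [-89.99, 269.99], [4.06, 180], [-164.3, 164.3]. Speed limits (degrees/s): [127.2, 127.2, 159.86, 180, 180, 180].

INTERFACE

Orientations are given as [roll, pitch, yaw] about the fixed x, y, z axes, in that order (R = Rz(yaw) Ry(pitch) Rx(roll)).
In Python, from bench import bot gives the robot as it stands.
- The arm moves only by the tool drive_tool, never from a script. Its argument "rows" is a list of rows, each an object with "linear": the shift along the tool's x, y, z normalised to -1 to 1, where 1 is 0.25 m, a list of three; "twist": the turn about the tool's z normalised to -1 to 1, where 1 is 45 degrees. A call has 1 to 10 rows; each row is the pose to reach, as a shift and turn from the pose commanded when the call began, along the tool's axes at that moment; what a row does not reach only later rows make up. A row lasts 1/12 s, in which the tool goes at most 41.7 mm and 7.16 degrees, less where a joint would pass 70% of its speed; a pose out of reach is approached as far as the arm can. A call with a number of a shift or a turn outside -1 to 1 is refused whole. A call with a gripper value outside its range is refused whole. "grip" is the opening, from -1 (shut) to 1 (fully open), set as the call begins (left out, the last holds). The fingers move at their own pace and stop on an object; "squeeze" is the grip in N (left out, the last holds). Time passes only in rows, so rows that repeat a pose let the fingers close. It gives the time, the measured TCP pose, the force, the opening and the grip force at its end, in the units of the state.
- bot.get_state(): the state, without advancing time (a new reading comes with each control period).
- bot.capture(name): name is "scene" or "top" or "wrist"; returns the picture (420x560x3 uint8, blue, green, red); there is no depth.
- bot.camera_model(name): a dict with "fovy" (degrees; the focal length in pixels is half the picture's height over the tangent of half this angle, whatever the lens; pixels are square), "cx", "cy" (the principal point, pixels), "k1" (the pictures are not rectified: a ray, as slopes to the right and down, at radius r is drawn at 1 + k1 r^2 times it, then the intrinsics apply), "pose" (4x4, takes a point from camera to world coordinates). Camera axes: x right, y down, z forward; pixel columns grow to the right and rows downward; lengths in m; the calibration is good to about 2 mm. A picture is of the moment at which its call begins: read the wrist's pose just before it. camera_model takes no time and is no camera call; for the wrist camera it gives the pose at the moment of the call.
- bot.close_job(): hands the job in; it is judged then, once.
The state is a dict: "time_s": time; "q": joint angles; "joint_velocities": joint speeds; "joint_torque": joint torques, N m; "tcp_pos": TCP position; "tool_rot": TCP orientation; "force": force on the tool from outside, world axes, zero at the start; "wrist_torque": the same for the moment, N m; "finger_gap": opening from 0.0 (shut) to 1.0 (fully open); "finger_force": force on a finger pad.
Only numpy, scipy, OpenCV 4.12 (cv2) and the standard library are available. Lean on these libraries where they do the work, as an engineer would, in place of code of your own. Each camera call takes 0.05 s, during which the arm holds its last target. There are 200 camera calls.

## Working session

There is one attempt and no reset: what is moved stays moved. The work goes in short steps, Python scripts to look and compute and a tool call to move; the robot and the scene stay as the last step left them, time stands still between calls to the robot, and variables do not carry over. Pictures are saved under pics/ and viewed, at most 10 in all, crops included, and the job is handed in when it is done.

Besides the shell and the picture viewer there is one more tool, called after "Emit:" as name(argument=value, ...), one argument or row to a line, values as JSON. drive_tool: Moves the arm, as the interface text tells. Its arguments: {"type":"object","properties":{"rows":{"type":"array","items":{"type":"object","properties":{"linear":{"type":"array","items":{"type":"number","minimum":-1,"maximum":1}},"twist":{"type":"number","minimum":-1,"maximum":1}}}},"grip":{"type":"number"},"squeeze":{"type":"number"}},"required":["rows"]}

```bash
mkdir -p pics; cat > h.py <<'E'
import numpy as np, cv2
from bench import bot
def ray(m,uv):
    f=210/np.tan(np.radians(m['fovy']/2)); p=np.array([(uv[0]-m['cx'])/f,(uv[1]-m['cy'])/f])
    s=p.copy()
    for _ in range(20): s=p/(1+m['k1']*(s@s))
    T=np.array(m['pose']); return T[:3,3],T[:3,:3]@np.array([s[0],s[1],1])
def plane(m,uv,z):
    o,d=ray(m,uv); return o+d*(z-o[2])/d[2]
def tri(m1,u1,m2,u2):
    o1,d1=ray(m1,u1);o2,d2=ray(m2,u2)
    t=np.linalg.lstsq(np.c_[d1,-d2],o2-o1,rcond=None)[0]
    a,b=o1+t[0]*d1,o2+t[1]*d2; return (a+b)/2,np.linalg.norm(a-b)
def proj(m,P):
    T=np.array(m['pose']);c=T[:3,:3].T@(np.array(P)-T[:3,3]);s=c[:2]/c[2];s=s*(1+m['k1']*(s@s))
    f=210/np.tan(np.radians(m['fovy']/2)); return s*f+[m['cx'],m['cy']]
def blobs(im,lo,hi,amin=40):
    k=cv2.inRange(cv2.cvtColor(im,cv2.COLOR_BGR2HSV),lo,hi)
    n,l,s,c=cv2.connectedComponentsWithStats(k)
    return [(c[i].round(1).tolist(),s[i].tolist()) for i in range(1,n) if s[i][4]>=amin]
E
python3 - <<'E'
from h import *
print(bot.get_state())
for n in('scene','top'):
    im=bot.capture(n);cv2.imwrite(f'pics/{n}0.png',im);m=bot.camera_model(n)
    print(n,np.array(m['pose']).round(3).tolist(),m['fovy'],m['k1'])
    print('Y',blobs(im,(22,120,100),(35,255,255)));print('G',blobs(im,(45,90,50),(85,255,255)))
E
```

```text
{'time_s': 0.0, 'q': array([ 7.14711891e+01,  2.01255068e+01,  9.46774910e+01, -5.29025991e-04,
        6.52663776e+01, -4.84640152e+00]), 'joint_velocities': array([-3.82735375e-02,  2.83321188e-02,  1.54204142e-05,  1.75567744e-02,
       -3.96425420e-02, -5.41541183e-02]), 'joint_torque': array([ 2.64154396e-04, -5.06102514e+01, -2.91402090e+01, -9.95443224e-05,
        4.52126667e-03,  1.08047945e-05]), 'tcp_pos': array([0.12995824, 0.53407613, 0.23074366]), 'tool_rot': array([-1.79930832e+02, -5.38264988e-03,  1.66317809e+02]), 'force': array([0.07943218, 0.06246193, 0.53617917]), 'wrist_torque': array([-0.05651074, -0.01605703, -0.04061465]), 'finger_force': 0.0, 'finger_gap': 0.9998561538355957}
scene [[0.478, 0.497, -0.725, 1.113], [0.878, -0.28, 0.388, -0.364], [-0.01, -0.822, -0.57, 0.58], [0.0, 0.0, 0.0, 1.0]] 57.98086439649127 -0.07092242103528149
Y [([18.0, 13.0], [0, 0, 42, 29, 1010]), ([342.0, 54.0], [304, 0, 89, 111, 7855]), ([423.4, 16.7], [403, 0, 51, 43, 1305]), ([513.5, 10.5], [459, 0, 101, 27, 2134]), ([416.1, 82.4], [393, 53, 49, 59, 2097]), ([470.2, 88.6], [441
[... 485 characters left out ...]
4, 309.0], [248, 302, 18, 15, 211]), ([228.8, 327.8], [220, 320, 18, 17, 242])]
top [[0.002, -0.986, 0.166, 0.269], [-1.0, -0.002, -0.0, -0.021], [0.0, -0.166, -0.986, 1.307], [0.0, 0.0, 0.0, 1.0]] 52.793843037408394 -0.12357740718774081
Y [([79.9, 305.2], [35, 236, 86, 133, 353])]
G [([352.0, 138.5], [348, 134, 9, 10, 72]), ([333.4, 142.9], [329, 139, 10, 9, 73]), ([337.4, 219.6], [333, 215, 10, 10, 75]), ([317.3, 220.0], [313, 216, 10, 9, 74]), ([351.9, 270.7], [348, 266, 9, 10, 74]), ([192.3, 273.9], [188, 269, 10, 10, 77]), ([212.4, 276.1], [208, 272, 10, 10, 77]), ([332.7, 277.1], [328, 273, 10, 10, 75]), ([403.0, 296.5], [399, 292, 9, 10, 78]), ([422.7, 298.2], [418, 294, 10, 10, 80])]
```

View pics/scene0.png

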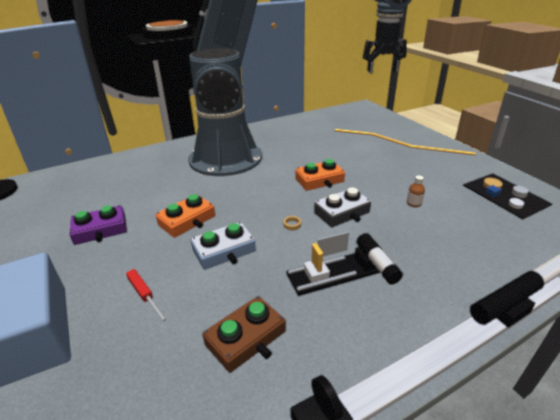

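View pics/top0.png

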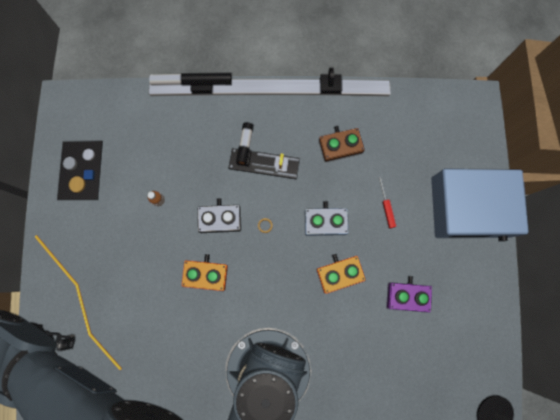

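The scene picture shows five pairs of green buttons that could be the target. Their scene pixels are:
- brown: (256,309) and (229,328)
- light blue: (233,228) and (209,236)
- orange: (193,198) and (173,208)
- orange: (329,162) and (311,166)
- purple: (106,210) and (81,215)

I choose the light-blue one, at (317,220) and (337,220) in the top view. The yellow tab is at (317,257) in the scene view and about (282,158) in the top view. Next I check that choice in a crop.

```bash
python3 - <<'E'
from h import *
s=cv2.imread('pics/scene0.png');t=cv2.imread('pics/top0.png')
ms,mt=bot.camera_model('scene'),bot.camera_model('top')
a=cv2.resize(s[190:310,180:420],None,fx=3.3,fy=3.3,interpolation=cv2.INTER_CUBIC)[:, :790]
b=cv2.resize(t[115:245,200:360],None,fx=1.5,fy=1.5)
b=cv2.resize(t[118:240,190:360],None,fx=4.6,fy=4.6,interpolation=cv2.INTER_CUBIC)
cv2.imwrite('pics/c1.png',a);cv2.imwrite('pics/c2.png',b)
A=tri(ms,(233.4,228.1),mt,(317.3,220.0));B=tri(ms,(208.6,236.3),mt,(337.4,219.6))
print('btn',A,B,plane(mt,(317.3,220),.062),plane(mt,(337.4,219.6),.062),plane(ms,(233.4,228.1),.062),plane(ms,(208.6,236.3),.062))
print('Y',blobs(s[220:300,280:420],(15,110,60),(38,255,255),8),blobs(t[140:180,220:310],(15,90,60),(38,255,255),4))
E
```

```text
btn (array([ 0.4487426 , -0.14684517,  0.0543932 ]), np.float64(0.0012622336586194183)) (array([ 0.4500068 , -0.20701767,  0.05475701]), np.float64(0.0017839350400969452)) [ 0.44743903 -0.14667359  0.062     ] [ 0.44870286 -0.20679662  0.062     ] [ 0.45861095 -0.14942305  0.062     ] [ 0.45952974 -0.20838029  0.062     ]
Y [([11.8, 4.6], [4, 0, 17, 10, 78]), ([36.8, 35.8], [32, 23, 11, 28, 215])] [([60.8, 19.4], [59, 14, 5, 14, 40])]
```

View pics/c1.png

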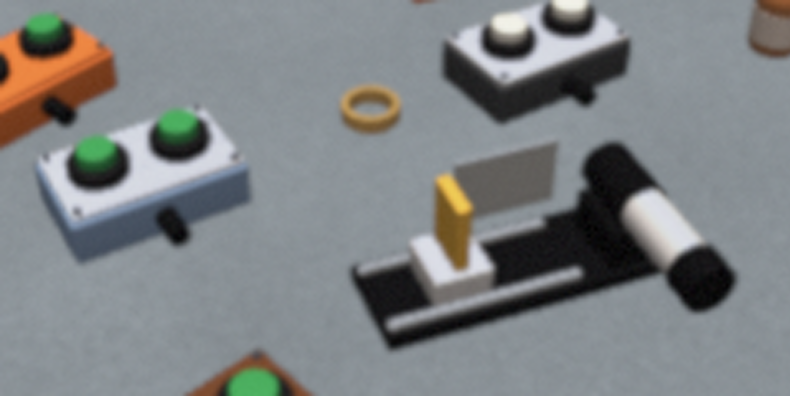

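View pics/c2.png

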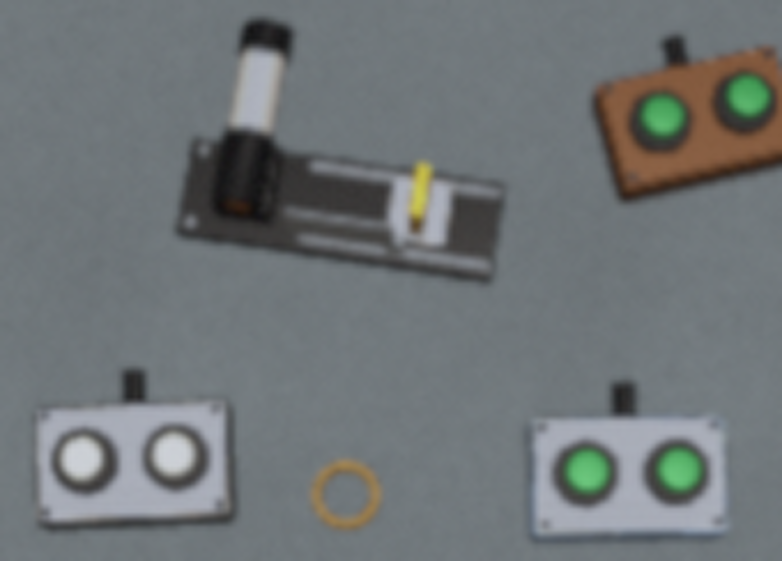

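The crops confirm it. The light-blue station has green buttons at crop-2 (585,472) and (678,470). The shutter carriage, with its yellow tab top at about (421,197), slides left in that view towards the tube.

```bash
python3 - <<'E'
from h import *
ms,mt=bot.camera_model('scene'),bot.camera_model('top')
c=lambda u,v:(190+u/4.6-.4,118+v/4.6-.4)
d=lambda u,v:(180+u/3.3-.4,190+v/3.3-.4)
P=[plane(mt,c(*p),.012) for p in((195,137),(505,183),(490,280),(180,235))]
print(np.round(P,4).tolist(),'ctr',np.mean(P,0).round(4))
e=(P[0]+P[3]-P[1]-P[2])[:2];print('push dir',e/np.linalg.norm(e),np.degrees(np.arctan2(e[1],e[0])))
# tab top edge ends (top crop / scene crop)
for h in (.08,.085):print(h,plane(mt,c(426,165),h),plane(mt,c(418,197),h))
# ends of top edge in scene crop: near (462,210), far (443,178)
print('scene ends z.085',plane(ms,d(464,209),.085),plane(ms,d(443,178),.085))
print('tri', tri(ms,d(453,194),mt,c(422,190)))
st=bot.get_state();print(np.array(bot.camera_model('wrist')['pose']).round(3).tolist())
E
```

```text
[[0.6884, 0.1171, 0.012], [0.6554, -0.0979, 0.012], [0.5865, -0.087, 0.012], [0.6181, 0.1259, 0.012]] ctr [0.6371 0.0145 0.012 ]
push dir [0.14923244 0.98880214] 81.41755194086969
0.08 [ 0.6472599 -0.0421617  0.08     ] [ 0.62547173 -0.03690068  0.08      ]
0.085 [ 0.64571838 -0.04207634  0.085     ] [ 0.62401898 -0.03683676  0.085     ]
scene ends z.085 [ 0.64668816 -0.03988775  0.085     ] [ 0.61604911 -0.03552589  0.085     ]
tri (array([ 0.62985418, -0.03838267,  0.08339022]), np.float64(0.0024855173019679884))
[[0.236, 0.936, 0.262, 0.063], [0.972, -0.227, -0.064, 0.55], [-0.0, 0.27, -0.963, 0.373], [0.0, 0.0, 0.0, 1.0]]
```

Emit:
drive_tool(
  rows=[
    {"linear":[-0.84,-0.66,0]},
    {"linear":[-0.84,-0.66,0]},
    {"linear":[-0.84,-0.66,0]},
    {"linear":[-0.84,-0.66,0]},
    {"linear":[-0.84,-0.66,0]},
    {"linear":[-0.84,-0.66,0]},
    {"linear":[-0.84,-0.66,0]},
    {"linear":[-0.84,-0.66,0]},
  ],
  grip=-1,
)

```text
invalid input at $.rows[0]: expected keys linear, twist
```

Emit:
drive_tool(
  rows=[
    {"linear":[-0.84,-0.66,0]},
    {"linear":[-0.84,-0.66,0]},
    {"linear":[-0.84,-0.66,0]},
    {"linear":[-0.84,-0.66,0]},
    {"linear":[-0.84,-0.66,0]},
    {"linear":[-0.84,-0.66,0]},
    {"linear":[-0.84,-0.66,0]},
    {"linear":[-0.84,-0.66,0]},
  ],
)

```text
invalid input at $.rows[0]: expected keys linear, twist
```

Emit:
drive_tool(
  rows=[
    {"linear":[-0.84,-0.66,0],"twist":0},
    {"linear":[-0.84,-0.66,0],"twist":0},
    {"linear":[-0.84,-0.66,0],"twist":0},
    {"linear":[-0.84,-0.66,0],"twist":0},
    {"linear":[-0.84,-0.66,0],"twist":0},
    {"linear":[-0.84,-0.66,0],"twist":0},
    {"linear":[-0.84,-0.66,0],"twist":0},
    {"linear":[-0.84,-0.66,0],"twist":0},
  ],
  grip=-1,
)

```text
time_s: 0.77
tcp_pos: [0.2967, 0.322, 0.2312]
tool_rot: [-180.0, 0.0, 166.1]
force: [-0.3, 0.7, 0.2]
finger_gap: -0.005
finger_force: 0.0
```

Emit:
drive_tool(
  rows=[
    {"linear":[-0.84,-0.66,0],"twist":0},
    {"linear":[-0.84,-0.66,0],"twist":0},
    {"linear":[-0.84,-0.66,0],"twist":0},
    {"linear":[-0.84,-0.66,0],"twist":0},
    {"linear":[-0.84,-0.66,0],"twist":0},
    {"linear":[-0.84,-0.66,0],"twist":0},
    {"linear":[-0.84,-0.66,0],"twist":0},
    {"linear":[-0.84,-0.66,0],"twist":0},
    {"linear":[-0.84,-0.66,0],"twist":0},
  ],
)

```text
time_s: 1.52
tcp_pos: [0.4601, 0.1143, 0.2309]
tool_rot: [-180.0, -0.1, 166.2]
force: [-0.1, 0.6, -0.2]
finger_gap: 0.002
finger_force: 0.0
```

Emit:
drive_tool(
  rows=[
    {"linear":[-0.83,-0.65,0],"twist":-0.115},
    {"linear":[-0.83,-0.65,0],"twist":-0.115},
    {"linear":[-0.83,-0.65,0],"twist":-0.115},
    {"linear":[-0.83,-0.65,0],"twist":-0.115},
    {"linear":[-0.83,-0.65,0],"twist":-0.115},
    {"linear":[-0.83,-0.65,0],"twist":-0.115},
    {"linear":[-0.83,-0.65,0],"twist":-0.115},
    {"linear":[-0.83,-0.65,0],"twist":-0.115},
    {"linear":[-0.83,-0.65,0],"twist":-0.115},
  ],
)

```text
time_s: 2.27
tcp_pos: [0.6231, -0.0913, 0.2307]
tool_rot: [180.0, -0.1, 171.5]
force: [-0.5, -0.2, 0.9]
finger_gap: 0.0
finger_force: 0.0
```

```bash
python3 - <<'E'
from h import *
import pickle
m=bot.camera_model('wrist');im=bot.capture('wrist');cv2.imwrite('pics/w1.png',im);pickle.dump(m,open('w1.pkl','wb'))
s=bot.get_state();print(s['tcp_pos'],s['tool_rot'],s['force'])
print(blobs(im,(15,110,60),(38,255,255),30),proj(m,(.631,-.038,.085)),proj(m,(.631-.018,-.038+.003,.085)),proj(m,(.631+.018,-.038-.003,.085)))
E
```

```text
[ 0.62279132 -0.09081648  0.23095776] [ 1.79979717e+02 -6.29138170e-02  1.71564148e+02] [-0.55185554  0.25229646 -0.16472002]
[([349.5, 19.7], [329, 0, 43, 38, 598]), ([331.9, 200.3], [325, 181, 16, 40, 514])] [334.33014006 205.02171247] [335.5401601  187.32108474] [333.15812947 222.14761069]
```

View pics/w1.png

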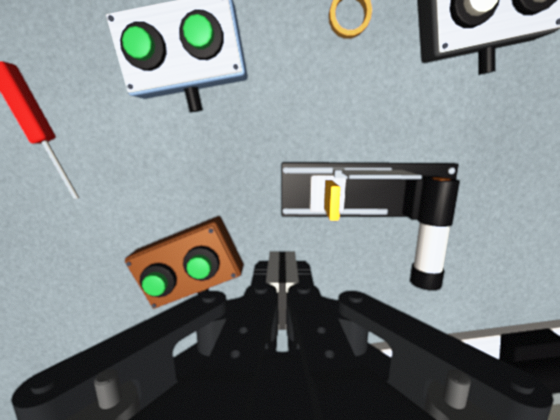

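The picture shows the tab top at about (334,201), within 4 px of the predicted (334,205). The closed fingers at (283,290) stand clear on its -y side. I lower the tool behind the tab.

Emit:
drive_tool(
  rows=[
    {"linear":[0,0,0.15],"twist":0},
    {"linear":[0,0,0.3],"twist":0},
    {"linear":[0,0,0.45],"twist":0},
    {"linear":[0,0,0.58],"twist":0},
    {"linear":[0,0,0.66],"twist":0},
    {"linear":[0,0,0.7],"twist":0},
    {"linear":[0,0,0.7],"twist":0},
  ],
)

```text
time_s: 2.9
tcp_pos: [0.6219, -0.0909, 0.0547]
tool_rot: [180.0, -0.2, 171.6]
force: [-0.2, -0.6, 1.3]
finger_gap: 0.001
finger_force: 0.0
```

Emit:
drive_tool(
  rows=[
    {"linear":[0,0.03,0],"twist":0},
    {"linear":[0,0.06,0],"twist":0},
    {"linear":[0,0.09,0],"twist":0},
    {"linear":[0,0.12,0],"twist":0},
    {"linear":[0,0.14,0],"twist":0},
    {"linear":[0,0.16,0],"twist":0},
    {"linear":[0,0.18,0],"twist":0},
    {"linear":[0,0.2,0],"twist":0},
  ],
)

```text
time_s: 3.57
tcp_pos: [0.6309, -0.0429, 0.0566]
tool_rot: [-180.0, 0.0, 171.5]
force: [0.6, -1.5, 1.1]
finger_gap: -0.001
finger_force: 1.2
```

Emit:
drive_tool(
  rows=[
    {"linear":[0,0.02,0],"twist":0},
    {"linear":[0,0.04,0],"twist":0},
    {"linear":[0,0.06,0],"twist":0},
    {"linear":[0,0.08,0],"twist":0},
    {"linear":[0,0.1,0],"twist":0},
    {"linear":[0,0.12,0],"twist":0},
    {"linear":[0,0.13,0],"twist":0},
    {"linear":[0,0.14,0],"twist":0},
    {"linear":[0,0.14,0],"twist":0},
  ],
)

```text
time_s: 4.32
tcp_pos: [0.6357, -0.0079, 0.0561]
tool_rot: [180.0, -0.0, 171.5]
force: [0.7, -0.3, 0.1]
finger_gap: 0.002
finger_force: 0.0
```

Emit:
drive_tool(
  rows=[
    {"linear":[0,0.008,0],"twist":0},
    {"linear":[0,0.016,0],"twist":0},
    {"linear":[0,0.016,0],"twist":0},
  ],
)

```text
time_s: 4.57
tcp_pos: [0.6362, -0.0043, 0.0561]
tool_rot: [-180.0, -0.0, 171.5]
force: [-0.3, 0.1, -0.1]
finger_gap: -0.001
finger_force: 0.2
```

Emit:
drive_tool(
  rows=[
    {"linear":[0,0.008,0],"twist":0},
    {"linear":[0,0.016,0],"twist":0},
    {"linear":[0,0.024,0],"twist":0},
    {"linear":[0,0.024,0],"twist":0},
  ],
)

```text
time_s: 4.9
tcp_pos: [0.6372, 0.0018, 0.0561]
tool_rot: [180.0, -0.0, 171.5]
force: [-0.5, -1.3, 0.1]
finger_gap: -0.0
finger_force: 0.2
```

```bash
python3 - <<'E'
from h import *
s=bot.capture('scene');t=bot.capture('top');w=bot.capture('wrist');print(bot.get_state()['force'])
a=cv2.resize(s[200:310,280:420],(420,330),interpolation=cv2.INTER_CUBIC);b=cv2.resize(t[110:190,220:320],(375,300),interpolation=cv2.INTER_CUBIC)
o=np.zeros((330,795,3),np.uint8);o[:,:420]=a;o[:300,420:]=b;cv2.imwrite('pics/p1.png',o)
E
```

```text
[-0.41006274  0.01179534  0.2958544 ]
```

View pics/p1.png

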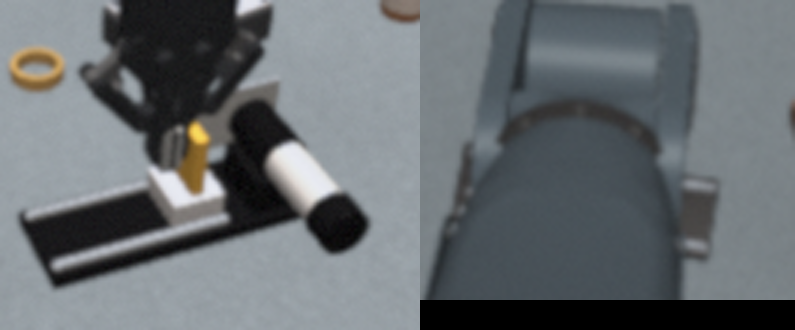

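The picture shows the fingertip at (172,145) against the tab at (197,160), with the carriage close to the tube. I keep pushing in small steps until the force rises at the stop.

Emit:
drive_tool(
  rows=[
    {"linear":[0,0.008,0],"twist":0},
    {"linear":[0,0.016,0],"twist":0},
    {"linear":[0,0.016,0],"twist":0},
  ],
)

```text
time_s: 5.3
tcp_pos: [0.6376, 0.0027, 0.0564]
tool_rot: [-179.8, -0.0, 171.5]
force: [-2.2, -19.0, 0.8]
finger_gap: -0.0
finger_force: 9.6
```

Emit:
drive_tool(
  rows=[
    {"linear":[0,0.008,0],"twist":0},
    {"linear":[0,0.016,0],"twist":0},
    {"linear":[0,0.016,0],"twist":0},
  ],
)

```text
time_s: 5.55
tcp_pos: [0.6377, 0.0031, 0.0564]
tool_rot: [-179.5, -0.1, 171.5]
force: [-8.3, -42.0, 5.5]
finger_gap: 0.002
finger_force: 21.3
```

The force jumped to 42 N with no further motion, so the shutter is at its stop. I back off and rise.

Emit:
drive_tool(
  rows=[
    {"linear":[0,-0.03,0],"twist":0},
    {"linear":[0,-0.1,0],"twist":0},
    {"linear":[0,-0.2,0],"twist":0},
    {"linear":[0,-0.25,-0.15],"twist":0},
    {"linear":[0,-0.3,-0.3],"twist":0},
    {"linear":[0,-0.35,-0.45],"twist":0},
    {"linear":[0,-0.4,-0.55],"twist":0},
    {"linear":[0,-0.4,-0.6],"twist":0},
    {"linear":[0,-0.4,-0.6],"twist":0},
  ],
  grip=0.2,
)

```text
time_s: 6.3
tcp_pos: [0.6248, -0.0899, 0.2092]
tool_rot: [-180.0, 0.3, 171.4]
force: [0.2, 0.4, -0.8]
finger_gap: 0.602
finger_force: 0.0
```

```bash
python3 - <<'E'
from h import *
import pickle
m1=pickle.load(open('w1.pkl','rb'));w1=cv2.imread('pics/w1.png')
m2=bot.camera_model('wrist');im=bot.capture('wrist');cv2.imwrite('pics/w2.png',im);pickle.dump(m2,open('w2.pkl','wb'))
s=bot.get_state();print(s['tcp_pos'],s['tool_rot'],s['force'],s['finger_gap'])
print('yellow',blobs(im,(15,110,60),(38,255,255),30))
G=lambda i:blobs(i,(45,90,50),(85,255,255),150)
print(G(w1));print(G(im))
c=(.6371,.0145)
print('pred tab home',proj(m2,(c[0]+.149*.005+.002,c[1]+.989*.005,.085)))
E
```

```text
[ 0.62401173 -0.0892535   0.20670088] [1.79989680e+02 8.61898155e-02 1.71477590e+02] [ 7.94630661e-02  8.71473750e-04 -1.06741983e+00] 0.6006023172195433
yellow [([351.1, 15.0], [331, 0, 46, 28, 507]), ([393.5, 201.8], [379, 181, 30, 44, 1007])]
[([197.8, 30.9], [182, 13, 32, 36, 869]), ([137.8, 42.9], [121, 26, 34, 35, 889]), ([198.5, 266.7], [186, 255, 26, 25, 505]), ([154.5, 283.6], [141, 272, 27, 24, 502])]
[([188.6, 19.2], [172, 0, 34, 39, 1047]), ([123.7, 32.4], [106, 13, 37, 39, 1066]), ([189.4, 271.4], [178, 260, 25, 27, 429]), ([145.8, 289.0], [131, 278, 29, 24, 478])]
pred tab home [398.11452765 208.08946714]
```

View pics/w2.png

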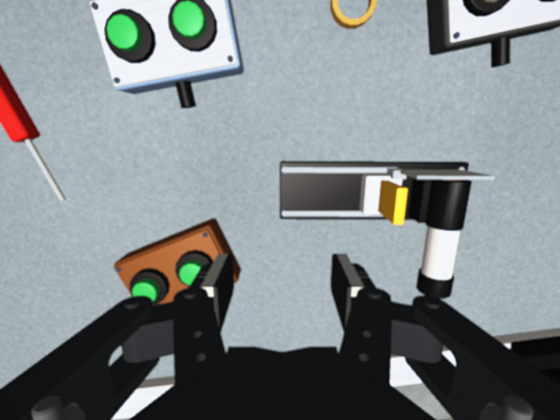

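The picture shows the tab at about (399,204), where home was predicted at (398,208), with the blade over the tube, so the shutter is shut. The fingertips at (223,275) and (343,275) are about 60 mm apart, centre to centre. I move over the light-blue station.

Emit:
drive_tool(
  rows=[
    {"linear":[0.64,-0.45,0.2],"twist":-0.216},
    {"linear":[0.64,-0.45,0.2],"twist":-0.216},
    {"linear":[0.64,-0.45,0.2],"twist":-0.216},
    {"linear":[0.64,-0.45,0.2],"twist":-0.216},
    {"linear":[0.64,-0.45,0.2],"twist":-0.216},
    {"linear":[0.64,-0.45,0.2],"twist":-0.216},
    {"linear":[0.64,-0.45,0.2],"twist":-0.216},
    {"linear":[0.64,-0.45,0.2],"twist":-0.216},
  ],
)

```text
time_s: 7.02
tcp_pos: [0.449, -0.1766, 0.1554]
tool_rot: [180.0, -0.1, -178.8]
force: [0.2, -0.5, 0.9]
finger_gap: 0.596
finger_force: 0.0
```

```bash
python3 - <<'E'
from h import *
import pickle
m1=pickle.load(open('w1.pkl','rb'));w1=cv2.imread('pics/w1.png')
m2=bot.camera_model('wrist');im=bot.capture('wrist');cv2.imwrite('pics/w3.png',im)
s=bot.get_state();print(s['tcp_pos'],s['tool_rot'],s['force'],s['finger_gap'])
# cap top = bright part of green
hsv=cv2.cvtColor(im,cv2.COLOR_BGR2HSV)
g=cv2.inRange(hsv,(45,90,50),(85,255,255))
v=hsv[...,2][g>0];print('V pct',np.percentile(v,[5,25,50,75,95]))
for q in(50,120,170):print(q,blobs(im,(45,90,q),(85,255,255),150))
for y in(30,-30):print('pred',y,proj(m2,(.448+(-.02*y/1000),-.177+y/1000,.062)))
E
```

```text
[ 0.44944977 -0.17652013  0.15566349] [ 1.79972350e+02 -3.04911125e-02 -1.78737509e+02] [-0.19727663 -0.22731796 -0.48389372] 0.5965851170247981
V pct [ 71. 176. 229. 239. 248.]
50 [([188.3, 16.7], [167, 0, 42, 38, 1318]), ([268.0, 4.5], [252, 0, 33, 12, 289]), ([246.8, 217.7], [230, 201, 34, 34, 876]), ([316.8, 217.9], [301, 202, 33, 33, 880])]
120 [([187.0, 14.9], [168, 0, 38, 34, 1091]), ([246.5, 218.2], [231, 203, 32, 31, 791]), ([316.9, 218.5], [301, 204, 33, 31, 784])]
170 [([186.9, 14.5], [169, 0, 36, 33, 1019]), ([246.5, 218.2], [231, 204, 31, 30, 716]), ([317.0, 218.4], [302, 204, 31, 30, 719])]
pred 30 [316.35487866 218.19914057]
pred -30 [245.36427093 218.07711666]
```

View pics/w3.png

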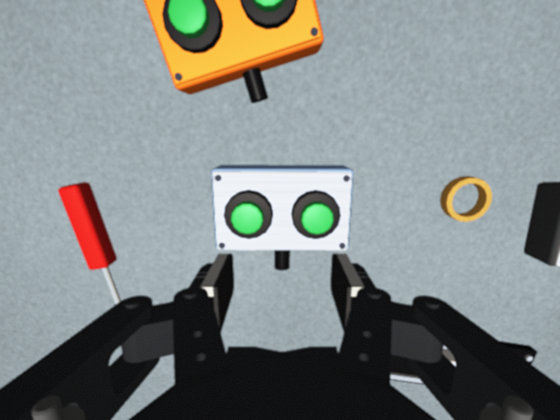

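The picture shows the button caps at (247,218) and (317,218), centred under the fingers at (217,275) and (348,275) and within 1 px of prediction. I lower the tool to just above them.

Emit:
drive_tool(
  rows=[
    {"linear":[0,0,0.12],"twist":0},
    {"linear":[0,0,0.22],"twist":0},
    {"linear":[0,0,0.29],"twist":0},
    {"linear":[0,0,0.32],"twist":0},
    {"linear":[0,0,0.32],"twist":0},
    {"linear":[0,0,0.32],"twist":0},
  ],
)

```text
time_s: 7.57
tcp_pos: [0.4495, -0.1769, 0.0766]
tool_rot: [-180.0, 0.0, -178.7]
force: [-0.2, 0.4, 0.8]
finger_gap: 0.602
finger_force: 0.0
```

```bash
python3 - <<'E'
from h import *
s=bot.get_state();print(s['tcp_pos'],s['tool_rot'],s['force'],s['finger_gap'])
c=bot.capture('scene');w=bot.capture('wrist')
o=np.zeros((420,795,3),np.uint8);o[:,:375]=cv2.resize(c[180:264,180:255],(375,420),interpolation=cv2.INTER_CUBIC);o[:,375:]=cv2.resize(w[130:340,180:390],(420,420))
cv2.imwrite('pics/p2.png',o)
E
```

```text
[ 0.44948304 -0.17694678  0.07655893] [-1.79999608e+02  4.41623690e-03 -1.78741165e+02] [-0.17372637  0.43310756  0.81106396] 0.6017597598316496
```

View pics/p2.png

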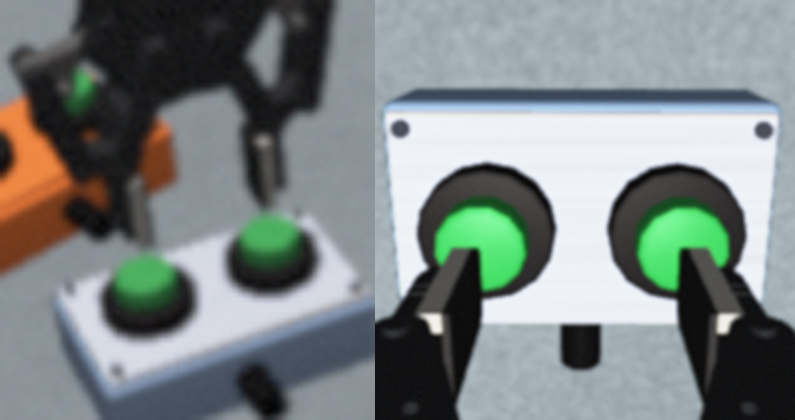

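Both fingertips sit over the caps: left tip about (463,260) over its cap at (481,250), and right tip about (697,260) over its cap at (683,250). I press now.

Emit:
drive_tool(
  rows=[
    {"linear":[0,0,0.012],"twist":0},
    {"linear":[0,0,0.024],"twist":0},
    {"linear":[0,0,0.036],"twist":0},
    {"linear":[0,0,0.048],"twist":0},
    {"linear":[0,0,0.06],"twist":0},
    {"linear":[0,0,0.07],"twist":0},
    {"linear":[0,0,0.078],"twist":0},
  ],
)

```text
time_s: 8.25
tcp_pos: [0.4487, -0.1772, 0.0565]
tool_rot: [180.0, -0.0, -178.8]
force: [-1.6, -0.2, 4.3]
finger_gap: 0.602
finger_force: 2.1
```

Emit:
drive_tool(
  rows=[
    {"linear":[0,0,0.01],"twist":0},
    {"linear":[0,0,0.018],"twist":0},
    {"linear":[0,0,0.02],"twist":0},
  ],
)

```text
time_s: 8.5
tcp_pos: [0.4488, -0.1772, 0.0526]
tool_rot: [180.0, -0.0, -178.8]
force: [-7.0, 3.7, 23.6]
finger_gap: 0.601
finger_force: 12.1
```

Emit:
drive_tool(
  rows=[
    {"linear":[0,0,0.004],"twist":0},
    {"linear":[0,0,0.004],"twist":0},
    {"linear":[0,0,0.004],"twist":0},
    {"linear":[0,0,0.004],"twist":0},
    {"linear":[0,0,0.004],"twist":0},
    {"linear":[0,0,0.004],"twist":0},
    {"linear":[0,0,0.004],"twist":0},
    {"linear":[0,0,0.004],"twist":0},
    {"linear":[0,0,0.004],"twist":0},
    {"linear":[0,0,0.004],"twist":0},
  ],
)

```text
time_s: 9.33
tcp_pos: [0.4489, -0.1773, 0.0524]
tool_rot: [-180.0, 0.0, -178.8]
force: [-10.0, 4.4, 32.4]
finger_gap: 0.597
finger_force: 16.3
```

```bash
python3 - <<'E'
from h import *
s=bot.get_state();print(s['time_s'],s['tcp_pos'],s['force'],s['wrist_torque'],s['finger_force'])
w=bot.capture('wrist');c=bot.capture('scene')
o=np.zeros((420,795,3),np.uint8);o[:,:375]=cv2.resize(c[180:264,180:255],(375,420),interpolation=cv2.INTER_CUBIC);o[:,375:]=cv2.resize(w[130:340,180:390],(420,420))
cv2.imwrite('pics/p3.png',o)
E
```

```text
9.3333 [ 0.44887049 -0.17725065  0.05243121] [-9.96015519  4.4033146  32.42483986] [7.01580478e-01 1.78377317e+00 8.81848780e-04] 16.333115198649466
```

View pics/p3.png

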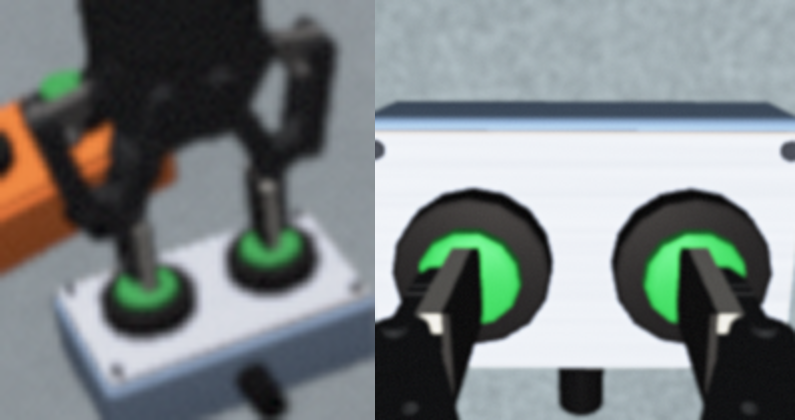

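Both caps, at (147,290) and (268,250) in the left panel, are pressed down level. The load is shared, with 16 N on one finger out of 32 N in all. I keep holding.

Emit:
drive_tool(
  rows=[
    {"linear":[0,0,0],"twist":0},
    {"linear":[0,0,0],"twist":0},
    {"linear":[0,0,0],"twist":0},
    {"linear":[0,0,0],"twist":0},
    {"linear":[0,0,0],"twist":0},
    {"linear":[0,0,0],"twist":0},
    {"linear":[0,0,0],"twist":0},
    {"linear":[0,0,0],"twist":0},
    {"linear":[0,0,0],"twist":0},
    {"linear":[0,0,0],"twist":0},
  ],
)

```text
time_s: 10.27
tcp_pos: [0.4489, -0.1773, 0.0525]
tool_rot: [-180.0, 0.0, -178.8]
force: [-9.9, 4.1, 33.2]
finger_gap: 0.603
finger_force: 16.3
```

Emit:
drive_tool(
  rows=[
    {"linear":[0,0,0],"twist":0},
    {"linear":[0,0,0],"twist":0},
    {"linear":[0,0,0],"twist":0},
    {"linear":[0,0,0],"twist":0},
    {"linear":[0,0,0],"twist":0},
    {"linear":[0,0,0],"twist":0},
    {"linear":[0,0,0],"twist":0},
    {"linear":[0,0,0],"twist":0},
    {"linear":[0,0,0],"twist":0},
    {"linear":[0,0,0],"twist":0},
  ],
)

```text
time_s: 11.1
tcp_pos: [0.4489, -0.1773, 0.0524]
tool_rot: [-180.0, 0.0, -178.8]
force: [-10.4, 3.8, 32.9]
finger_gap: 0.602
finger_force: 16.3
```

Emit:
drive_tool(
  rows=[
    {"linear":[0,0,-0.03],"twist":0},
    {"linear":[0,0,-0.08],"twist":0},
    {"linear":[0,0,-0.16],"twist":0},
    {"linear":[0,0,-0.28],"twist":0},
    {"linear":[0,0,-0.4],"twist":0},
    {"linear":[0,0,-0.48],"twist":0},
    {"linear":[0,0,-0.5],"twist":0},
    {"linear":[0,0,-0.5],"twist":0},
    {"linear":[0,0,-0.5],"twist":0},
  ],
)

```text
time_s: 11.85
tcp_pos: [0.4485, -0.177, 0.1749]
tool_rot: [180.0, -0.0, -178.8]
force: [-0.4, 0.2, -0.5]
finger_gap: 0.597
finger_force: 0.0
```

```bash
python3 - <<'E'
from h import *
s=bot.get_state();print(s['time_s'],s['tcp_pos'],s['force'])
im=bot.capture('wrist');m=bot.camera_model('wrist');b=blobs(im,(45,90,120),(85,255,255),150);print(b)
for h in(.062,.056):print(h,[proj(m,(.4485,-.1765+y,h)).round(1).tolist() for y in(-.03,.03)])
t=bot.capture('top');mt=bot.camera_model('top')
print('tab top',[([x+220 for x in []],c) for c in blobs(t[140:180,220:310],(15,90,60),(38,255,255),4)],'pred',proj(mt,(.640,.0195,.085))-[220,140])
E
```

```text
11.85 [ 0.44846036 -0.17702059  0.17486471] [-0.41952166  0.15500672 -0.50344999]
[([269.3, 7.3], [252, 0, 35, 18, 497]), ([195.2, 22.8], [178, 3, 35, 40, 1095]), ([249.5, 212.9], [235, 199, 30, 29, 689]), ([314.9, 213.0], [300, 199, 31, 29, 688])]
0.062 [[248.8, 213.1], [314.7, 214.5]]
0.056 [[249.5, 211.4], [314.0, 212.8]]
tab top [([], ([41.6, 16.5], [40, 11, 5, 14, 45]))] pred [41.69132396 15.26839994]
```

```bash
python3 -c "
from bench import bot
print(bot.close_job())"
```

```text
the job is handed in; nothing more can be done
None
```

The shutter was pushed fully home, both green buttons were pressed together and held for about 2.6 s, then released and seen back up, and the job was handed in at about 12 s; the verdict was not shown.

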